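# Slacken the left-hand wheel nut of the glass-edge grinder

### The job

The grinding wheel of the small glass-edge grinder is to be changed; its wheel nut has a left-hand thread, so it loosens clockwise (seen from above). Take the orange T-handled key from its block, set it on the nut and feel its dogs home into the nut's slots with only a light push, without forcing it, and turn the nut clockwise with the key until the clamping flange has risen about 3 mm off the wheel. Then stand the key back in its well in the block, upright and fully down, and leave the spare mirror glasses, the glue bottle and the barcode scanner where they are.

Things in the scene. Friction and masses are not known exactly. Their poses are not given: they have to be found in the camera images.
- grinder: Low grinder for mirror-glass edges, fixed to the bench: dark base 190 x 160 x 48 mm, light grey deck, grey wheel of 104 mm diameter lying flat, its top 74 mm above the bench, yellow guard 81 mm high round its rear half. The locked spindle stands upright through the origin, the point of the bench under it. x points to the guard, z up.
- nut_face (a point): On the spindle axis, level with the tops of the nut's teeth; 92 mm above the bench while tight. Rises with the nut, does NOT turn with it. Dark steel nut, diameter 43 mm: four teeth 7 mm high and, between them, four slots 11 mm wide, 90 degrees apart, for the key's dogs. The slots' angle differs each time, up to 45 degrees either way of the grinder's axes, and is not reported: feel for it.
- flange_top (a point): Centre of the top of the steel clamping flange (diameter 49 mm) under the nut, 12 mm below nut_face; does not turn. Left-hand thread: turning the nut clockwise, seen from above, lifts nut and flange by 8 mm a full turn (3 mm is 135 degrees), with room for about 5.9 mm. It turns stiffly, at about 0.22 N m, and stays where it is left. It starts tight: counter-clockwise it does not give.
- spindle_end (a point): Upper end of the spindle, 104 mm above the bench, fixed. It is 12 mm in diameter, its last 5 mm tapered to 7 mm, and stands 12 mm above the teeth of the tight nut. It enters the key's bore with 2.5 mm to spare all round.
- key_grip (a point): Centre of the key's orange T-handle: a bar 78 mm along the key's x, 16 mm thick along y, 28 mm high (z). It is gripped across y, from above. The key is a loose steel tool, 110 mm tall overall, 0.24 kg, standing upright with its dogs down; the handle's centre is 96 mm above the tips of the dogs.
- key_dogs (a point): Lower end of the key on its axis, level with the tips of its four dogs. The dogs stick 6 mm out of the socket rim (diameter 40 mm), are 7.4 mm wide, 13 to 18 mm from the axis, along the key's +x, -x, +y, -y; between them a bore 17 mm wide, 18 mm deep from the rim. Home on the nut the rim sits on the teeth, this point 6 mm below nut_face, with some 12 degrees of play; resting on the teeth it is level with it.
- key_well (a point): Centre of the floor of the round well in the light grey key block, where the key stands: 44 mm in diameter with a bevelled mouth, 26 mm deep; the floor is 10 mm above the bench, the block's top 36 mm. The key may stand in it at any turn. The block (108 x 66 mm) is fixed to the bench.
- glass_a: Lower of two spare mirror glasses lying stacked, 97 x 150 x 9 mm, left of the grinder; not to be disturbed. Origin at the centre of its underside.
- glass_b: Upper spare mirror glass, 89 x 132 x 9 mm; not to be disturbed. Origin at the centre of its underside.
- glue: Bottle with a red nozzle, diameter 41 mm, 105 mm tall, behind and to the left of the grinder; not to be disturbed. Origin at the centre of its underside.
- scanner: Hand-held barcode scanner lying near the front right corner, 144 x 96 x 40 mm; not to be disturbed. Origin at the centre of its underside.
Not all that is in view belongs to the job. Leave any blue look-alike of the part that bears key_grip alone.

How it is judged:
By the outcome, as a careful person would: the job done as asked, in the order asked, and still so for the second after the job is handed in, with the robot touching nothing.
It also fails if it takes over 72 s, if anything falls off the work surface, if the arm or the gripper's body presses on something with over 40 N, if the wrist force passes 120 N, or if a joint passes its speed limit or range.

### The arm

A 7-joint arm with a two-finger parallel gripper is mounted at the origin on a cart in front of the work surface, level with it; the furniture and walls round the work are solid. World frame = base frame: x ahead of the robot, y to its left, z up, the work surface at z = 0. Lengths are in m, angles in rad, forces in N, time in s.
With the tool pointing down it reaches from about 0.4 to 0.85 m from the base axis. Payload 4.5 kg.
Tool frame: the origin (TCP) lies midway between the tips of the shut fingers; the grasp point (between the pads) lies 19 mm behind it; z points along the fingers, y is the line along which they close (so a half turn about z gives the same grasp; the last joint's range is limited). The gripper opens to 88 mm and grips with 3 to 60 N. Pads are 18 mm wide; open, the fingers measure 123 mm over their backs; the gripper's body (75 mm by 187 mm) begins 45 mm behind the grasp point.
Start: joints at [0.034, 0.689, -0.195, 1.565, 0.157, 0.902, -0.215], TCP at [0.625, 0, 0.239] pointing down, gripper open.
Joint ranges: [-3.01, 3.01], [-0.46, 2.08], [-1.47, 1.51], [0.13, 2.56], [-1, 4.14], [0.04, 2.09], [-2.66, 2.66]. Speed limits (rad/s): [2.57, 2.57, 3.14, 3.14, 3.14, 3.14, 3.14].

### API

Orientations are given as a unit quaternion [x, y, z, w].
In Python, from plant import r, eyes, finish_job gives the robot as it stands. The module is installed in compiled form; this text tells all that it offers.
- The arm moves only by the tool move_arm, never from a script. Its argument "motion" is a list of rows, each a list of 7 numbers: the shift along the tool's x, y, z in mm, then the turn, a rotation vector about the tool's x, y, z in degrees, then the closure, from 0 (fully open) to 1 (shut). A call has 1 to 5 rows; each row is the pose to reach, as a shift and turn from the pose commanded when the call began, along the tool's axes at that moment; what a row does not reach only later rows make up. A row lasts 1/8 s, in which the tool goes at most 62.5 mm and 10.7 degrees, less where a joint would pass 70% of its speed; a pose out of reach is approached as far as the arm can. A call with a gripper value outside its range is refused whole. The fingers move at their own pace and stop on an object; "newtons" is the grip in N (left out, the last holds). Time passes only in rows, so rows that repeat a pose let the fingers close. It gives the time, the measured TCP pose, the force, the opening and the grip force at its end, in the units of the state.
- r.get_state(): the state, without advancing time (a new reading comes with each control period).
- eyes.snapshot(name): name is "scene" or "side" or "wrist"; returns a dict with "frame" (480x640x3 uint8, red, green, blue), "z_map" (480x640 float32, m along the optical axis (not along the pixel's ray), 0 where there is no reading), "intrinsics" (3x3 intrinsics, pixels), "world_to_cam" (4x4, takes a point from world to camera coordinates). Camera axes: x right, y down, z forward; pixel columns grow to the right and rows downward; lengths in m; the calibration is good to about 2 mm. A picture is of the moment at which its call begins.
- finish_job(): hands the job in; it is judged then, once.
The state is a dict: "clock": time; "q": joint angles; "qd": joint speeds; "joint_torque": joint torques, N m; "tool_pos": TCP position; "eef_rot": TCP orientation; "contact_force": force on the tool from outside, world axes, zero at the start; "moment": the same for the moment, N m; "opening": opening from 0.0 (shut) to 1.0 (fully open); "finger_force": force on a finger pad.
Only numpy, scipy, OpenCV 4.12 (cv2) and the standard library are available. Lean on these libraries where they do the work, as an engineer would, in place of code of your own. Each camera call takes 0.05 s, during which the arm holds its last target. There are 200 camera calls.

## Working session

There is one attempt and no reset: what is moved stays moved. The work goes in short steps, Python scripts to look and compute and a tool call to move; the robot and the scene stay as the last step left them, time stands still between calls to the robot, and variables do not carry over. Pictures are saved under pics/ and viewed, at most 10 in all, crops included, and the job is handed in when it is done.

Besides the shell and the picture viewer there is one more tool, called after "Call:" by a JSON object that holds its "method" and its "body", one argument or row to a line. move_arm: Moves the arm, as the interface text tells. Its arguments: {"type":"object","properties":{"motion":{"type":"array","items":{"type":"array","items":{"type":"number"}}},"newtons":{"type":"number"}},"required":["motion"]}

```bash
mkdir -p pics
cat > h.py <<'E'
import numpy as np, cv2
from plant import r, eyes
def snap(n):
    s=eyes.snapshot(n); return s
def cloud(s):
    K=np.array(s["intrinsics"]);T=np.linalg.inv(np.array(s["world_to_cam"]));z=s["z_map"]
    v,u=np.mgrid[:480,:640]
    p=np.stack([(u-K[0,2])/K[0,0]*z,(v-K[1,2])/K[1,1]*z,z],-1)
    w=p@T[:3,:3].T+T[:3,3]; w[z==0]=np.nan; return w
def save(n,im): cv2.imwrite(f"pics/{n}.png",im[...,::-1])
E
python3 - <<'E'
from h import *
st=r.get_state(); print({k:np.round(v,3).tolist() for k,v in st.items()})
ims=[]
for n in("scene","side","wrist"):
    s=snap(n); np.savez(n,**{k:np.array(v) for k,v in s.items()}); save(n,s["frame"])
    f=s["frame"];hsv=cv2.cvtColor(f,cv2.COLOR_RGB2HSV);w=cloud(s)
    for nm,lo,hi in(("orange",(5,150,110),(17,255,255)),("yellow",(20,120,120),(33,255,255)),("blue",(98,120,60),(125,255,255)),("red",(0,150,100),(4,255,255))):
        m=cv2.inRange(hsv,lo,hi);c,l,stt,ce=cv2.connectedComponentsWithStats(m)
        for i in range(1,c):
            if stt[i,4]>60: print(n,nm,stt[i].tolist(),np.round(ce[i]),np.round(np.nanmin(w[l==i],0),3),np.round(np.nanmax(w[l==i],0),3))
E
```

```text
{'clock': 0.0, 'q': [0.034, 0.69, -0.195, 1.566, 0.157, 0.902, -0.215], 'qd': [-0.0, -0.0, 0.0, -0.001, 0.001, -0.001, 0.002], 'joint_torque': [0.0, -52.757, -1.267, -15.343, -0.053, 0.007, 0.0], 'tool_pos': [0.624, -0.0, 0.238], 'eef_rot': [0.707, 0.707, -0.001, -0.001], 'contact_force': [0.166, -0.017, -0.369], 'moment': [-0.035, -0.034, 0.016], 'finger_force': 0.0, 'opening': 1.001}
scene orange [379, 186, 28, 11, 132] [392. 191.] [ 0.455 -0.244  0.11 ] [ 0.519 -0.216  0.122]
scene yellow [94, 40, 151, 57, 727] [167.  68.] [ 0.645 -1.272 -0.739] [3.377 0.205 0.495]
scene yellow [0, 111, 43, 20, 246] [ 21. 120.] [ 3.25  -0.57  -0.738] [ 3.393 -0.287 -0.695]
scene yellow [273, 231, 40, 45, 186] [283. 255.] [ 0.505 -0.065 -0.002] [0.665 0.094 0.085]
scene yellow [137, 244, 10, 15, 65] [141. 250.] [0.809 0.219 0.023] [0.848 0.246 0.054]
scene yellow [78, 255, 29, 33, 163] [ 93. 274.] [ 0.693  0.325 -0.001] [0.885 0.43  0.143]
scene blue [283, 0, 78, 136, 8053] [321.  61.] [ 0.529 -0.549  0.096] [ 0.931 -0.014  0.561]
scene blue [385, 0, 38, 11, 229] [408.   3.] [nan nan nan] [nan nan 
[... 2967 characters left out ...]
76 0.028 0.325]
wrist blue [102, 330, 10, 17, 108] [107. 338.] [ 0.378 -0.163  0.003] [0.563 0.011 0.29 ]
wrist blue [439, 386, 10, 41, 372] [443. 406.] [ 0.649 -0.276  0.009] [0.778 0.02  0.319]
wrist blue [473, 388, 11, 36, 326] [478. 406.] [ 0.674 -0.27   0.008] [ 0.819 -0.008  0.285]
wrist red [163, 153, 62, 63, 245] [206. 177.] [0.494 0.001 0.072] [0.543 0.052 0.077]
wrist red [104, 220, 14, 16, 172] [110. 228.] [ 0.433 -0.02   0.061] [ 0.443 -0.006  0.07 ]
wrist red [374, 266, 22, 47, 862] [385. 289.] [ 0.68  -0.117  0.017] [ 0.704 -0.066  0.028]
wrist red [377, 320, 19, 28, 357] [386. 332.] [ 0.638 -0.162  0.017] [0.705 0.027 0.316]<stdin>:10: RuntimeWarning: All-NaN slice encountered
```

View pics/scene.png

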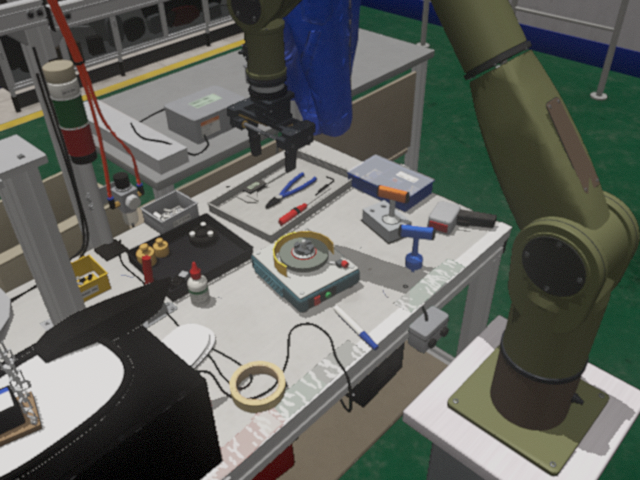

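View pics/side.png

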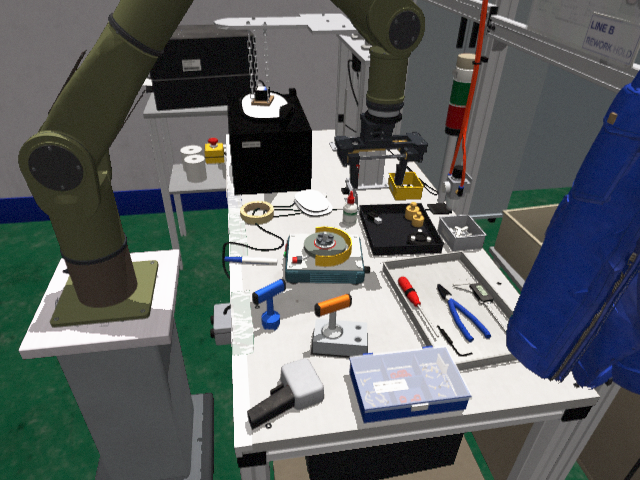

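The first orange candidate is the T-handle, at scene (392,191) and side (335,303). It could be confused with the blue look-alike at scene (417,232) and side (269,300), the red screwdriver at scene (290,215), or the orange column at side (468,117). I choose the orange handle on the grey block. The grinder is at scene (303,262) and side (325,250).

Run:
```python
from h import *
for n in("scene","side","wrist"):
    s=dict(np.load(n+".npz"));w=cloud(s);f=s["frame"]
    hsv=cv2.cvtColor(f,cv2.COLOR_RGB2HSV)
    x,y,z=w[...,0],w[...,1],w[...,2]
    m=(abs(x-.49)<.09)&(abs(y+.23)<.09)&(z>.115)&(z<.13)&(hsv[...,0]<20)&(hsv[...,1]>120)
    if m.sum()>10: print(n,"handle",m.sum(),cv2.minAreaRect((w[m][:,:2]*1e3).astype(np.float32)),np.median(z[m]))
    g=(abs(x-.54)<.1)&(abs(y-.02)<.1)
    for lo,hi,nm in((.097,.112,"spindle"),(.087,.096,"nut"),(.070,.077,"wheel"),(.079,.085,"guard/flange")):
        m=g&(z>lo)&(z<hi)
        if m.sum()>5:
            p=(w[m][:,:2]*1e3).astype(np.float32);(c,rad)=cv2.minEnclosingCircle(p)
            print(n,nm,m.sum(),"circ",np.round(c),round(rad,1),"med",np.round(np.median(w[m],0),4))
    m=(x>.42)&(x<.6)&(y>-.32)&(y<-.1)&(z>.032)&(z<.039)
    if m.sum()>20: print(n,"block",m.sum(),cv2.minAreaRect((w[m][:,:2]*1e3).astype(np.float32)))
sc=dict(np.load("scene.npz"))["frame"][170:320,240:450];wr=dict(np.load("wrist.npz"))["frame"]
a=cv2.resize(sc,None,fx=2,fy=2,interpolation=3)
save("crop",np.hstack([cv2.resize(sc,(420,300)),cv2.resize(wr,(380,285+15))]))
```

```text
scene handle 118 ((485.69915771484375, -230.2477569580078), (66.0913314819336, 16.515552520751953), 18.978540420532227) 0.11854984327966367
scene spindle 24 circ [515.  27.] 5.8 med [0.5142 0.0274 0.1022]
scene nut 140 circ [515.  26.] 22.4 med [0.5132 0.0302 0.0912]
scene wheel 1092 circ [519.  26.] 67.8 med [0.5131 0.0325 0.074 ]
scene guard/flange 229 circ [519.  26.] 66.7 med [0.5232 0.0292 0.0813]
scene block 600 ((511.249267578125, -255.11427307128906), (123.38226318359375, 179.728271484375), 88.66287231445312)
side handle 190 ((486.05828857421875, -236.12246704101562), (67.82450866699219, 17.167377471923828), 16.48232650756836) 0.11821062008287864
side spindle 15 circ [519.  24.] 8.1 med [0.5165 0.0213 0.1015]
side nut 91 circ [516.  23.] 21.8 med [0.517  0.021  0.0904]
side wheel 759 circ [515.  24.] 68.2 med [0.5186 0.009  0.073 ]
side guard/flange 142 circ [518.  23.] 66.3 med [0.5271 0.0102 0.0807]
side block 1052 ((489.3618469238281, -269.61279296875), (132.08126831054688, 115.53398895263672), 74.64649963378906)
wrist spindle 211 circ [517.  26.] 6.4 med [0.5186 0.0271 0.1016]
wrist nut 1027 circ [517.  27.] 21.0 med [0.5183 0.0273 0.0918]
wrist wheel 9664 circ [519.  27.] 65.3 med [0.5206 0.0313 0.074 ]
wrist guard/flange 1946 circ [517.  27.] 66.3 med [0.5334 0.03   0.0811]
wrist block 3470 ((502.96337890625, -237.97593688964844), (68.34691619873047, 108.30758666992188), 76.03228759765625)
```

View pics/crop.png

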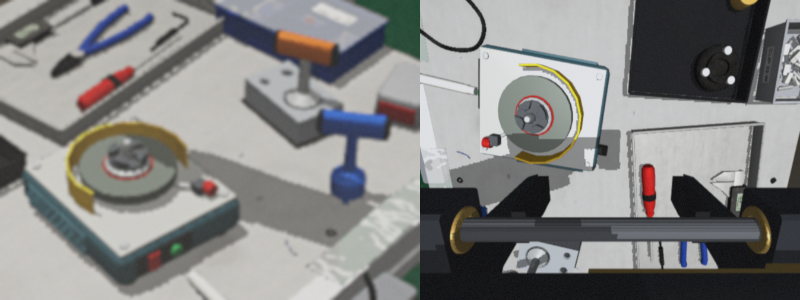

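The crop shows the orange T-key standing in the grey block at crop (305,45), a separate blue look-alike at (350,125), and the nut with its spindle at (130,150). The choice is confirmed. I'll move over the key with the tool turned −107°.

Call:
{"method": "move_arm", "body": {
  "motion": [
    [-50,-28,0,0,0,-10.7,0],
    [-100,-56,0,0,0,-21.4,0],
    [-150,-84,0,0,0,-32,0],
    [-200,-112,0,0,0,-42.8,0],
    [-233,-138,0,0,0,-53.5,0]
  ]
}}

```text
clock: 0.78
tool_pos: [0.4852, -0.2359, 0.2384]
eef_rot: [0.312, 0.95, -0.001, -0.0]
contact_force: [0.0, -0.2, 0.3]
opening: 1.0
finger_force: 0.0
```

Call:
{"method": "move_arm", "body": {
  "motion": [
    [0,0,0,0,0,-10.7,0],
    [0,0,0,0,0,-21.4,0],
    [0,0,0,0,0,-32.1,0],
    [0,0,0,0,0,-42.8,0],
    [0,0,0,0,0,-53.5,0]
  ]
}}

```text
clock: 1.4
tool_pos: [0.4867, -0.2331, 0.2385]
eef_rot: [-0.151, 0.989, 0.0, -0.0]
contact_force: [-0.3, 0.5, 0.1]
opening: 0.995
finger_force: 0.0
```

Run:
```python
from h import *
from scipy.spatial.transform import Rotation as R
s=dict(np.load("wrist.npz"));w=cloud(s)
d=w-np.array([.5175,.0268,0]);rr=np.hypot(d[...,0],d[...,1]);a=np.degrees(np.arctan2(d[...,1],d[...,0]))%90
m=(rr>.011)&(rr<.020)
for k in range(0,90,6):
    q=m&(a>=k)&(a<k+6); print(k,q.sum(),round(np.nanmean(w[q][:,2])*1e3,1),end="; ")
print()
st=r.get_state();print(np.round(st["q"],3),st["tool_pos"],np.round(R.from_quat(st["eef_rot"]).as_matrix(),3).tolist(),st["clock"])
for n in("wrist","scene","side"):
    s=snap(n);w=cloud(s);f=s["frame"];hsv=cv2.cvtColor(f,cv2.COLOR_RGB2HSV);save(n+"2",f)
    x,y,z=w[...,0],w[...,1],w[...,2]
    m=(abs(x-.49)<.09)&(abs(y+.23)<.09)&(z>.114)&(z<.125)
    mo=m&(hsv[...,0]<20)&(hsv[...,1]>120)
    for M in(m,mo):
        if M.sum()>10: print(n,M.sum(),cv2.minAreaRect((w[M][:,:2]*1e3).astype(np.float32)))
```

```text
0 112 90.8; 6 107 91.6; 12 96 91.7; 18 100 91.8; 24 98 91.7; 30 102 91.4; 36 110 90.9; 42 115 89.0; 48 62 85.9; 54 90 85.1; 60 86 84.8; 66 95 85.0; 72 87 84.9; 78 65 85.6; 84 105 88.9; 
[ 0.815  0.669 -0.768  1.807  0.579  0.906  1.657] [ 0.48670268 -0.2331401   0.23849934] [[-0.955, -0.298, -0.001], [-0.298, 0.955, 0.0], [0.001, 0.0, -1.0]] 1.4
wrist 2124 ((484.31298828125, -234.12062072753906), (77.07593536376953, 15.951539993286133), 16.805463790893555)
wrist 1709 ((485.5616455078125, -234.21522521972656), (66.36015319824219, 14.956584930419922), 17.736196517944336)
scene 173 ((483.8053283691406, -233.20462036132812), (79.25052642822266, 24.934473037719727), 14.197911262512207)
scene 135 ((484.6842956542969, -229.07553100585938), (67.4686508178711, 17.359649658203125), 14.197911262512207)
side 233 ((484.5287170410156, -236.36962890625), (77.95975494384766, 17.195358276367188), 16.017330169677734)
side 202 ((486.705810546875, -235.74465942382812), (69.6060562133789, 17.195358276367188), 16.017332077026367)
```

View pics/wrist2.png

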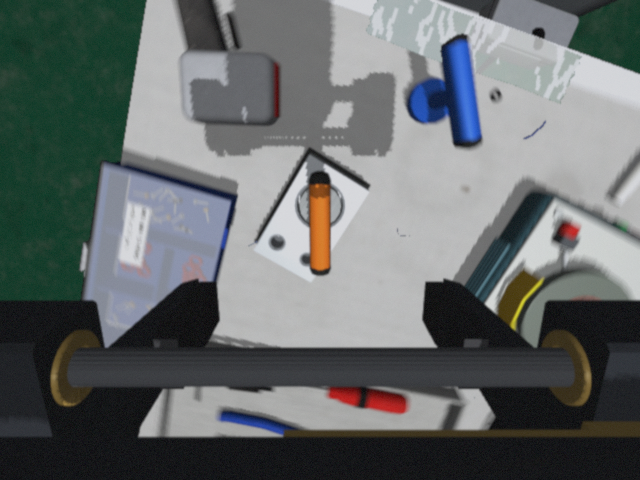

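The wrist picture shows the orange bar at (320,222) over the well at (320,203), with the fingers clear on both sides. The nut slots are about 64° mod 90. Now I descend and grip.

Call:
{"method": "move_arm", "body": {
  "motion": [
    [2.5,0,40,0,0,0,0],
    [2.5,0,80,0,0,0,0],
    [2.5,0,120,0,0,0,0],
    [2.5,0,150,0,0,0,0],
    [2.5,0,150,0,0,0,0]
  ]
}}

```text
clock: 2.17
tool_pos: [0.4832, -0.2334, 0.0871]
eef_rot: [-0.147, 0.989, 0.001, -0.002]
contact_force: [0.2, 0.5, 0.3]
opening: 0.997
finger_force: 0.0
```

Call:
{"method": "move_arm", "body": {
  "motion": [
    [0,0,0,0,0,0,0.9],
    [0,0,0,0,0,0,0.9],
    [0,0,0,0,0,0,0.9],
    [0,0,0,0,0,0,0.9],
    [0,0,0,0,0,0,0.9]
  ],
  "newtons": 40
}}

```text
clock: 2.8
tool_pos: [0.4847, -0.2338, 0.0889]
eef_rot: [-0.148, 0.989, -0.0, 0.0]
contact_force: [-0.1, -0.8, 0.2]
opening: 0.457
finger_force: 0.0
```

Call:
{"method": "move_arm", "body": {
  "motion": [
    [0,0,0,0,0,0,0.9],
    [0,0,0,0,0,0,0.9],
    [0,0,0,0,0,0,0.9],
    [0,0,0,0,0,0,0.9],
    [0,0,0,0,0,0,0.9]
  ],
  "newtons": 50
}}

```text
clock: 3.42
tool_pos: [0.4846, -0.2337, 0.0887]
eef_rot: [-0.148, 0.989, 0.0, -0.0]
contact_force: [0.3, -0.7, -0.8]
opening: 0.175
finger_force: 50.0
```

Call:
{"method": "move_arm", "body": {
  "motion": [
    [0,0,-15,0,0,0,0.9],
    [0,0,-30,0,0,0,0.9],
    [0,0,-60,0,0,0,0.9],
    [0,0,-110,0,0,0,0.9],
    [0,0,-130,0,0,0,0.9]
  ]
}}

```text
clock: 4.05
tool_pos: [0.4859, -0.2335, 0.2225]
eef_rot: [-0.148, 0.989, -0.001, 0.002]
contact_force: [0.1, -0.4, -2.3]
opening: 0.174
finger_force: 50.0
```

Run:
```python
from h import *
from scipy.spatial.transform import Rotation as R
st=r.get_state();Rm=R.from_quat(st["eef_rot"]).as_matrix();p=st["tool_pos"];print(np.round(st["q"],3),p,np.round(Rm,3).tolist(),st["clock"],st["contact_force"],st["opening"])
ims=[]
for n in("wrist","scene","side"):
    s=snap(n);w=cloud(s);f=s["frame"]
    hsv=cv2.cvtColor(f,cv2.COLOR_RGB2HSV)
    t=(w-p)@Rm*1e3   # tool coords mm
    mo=(hsv[...,0]<20)&(hsv[...,1]>120)&(abs(t)<90).all(-1)
    print(n,mo.sum(),np.round(np.nanpercentile(t[mo],[1,50,99],axis=0),1).tolist())
    if n!="wrist": # shaft/socket below
      for lo,hi in((5,35),(40,70),(62,76)):
        m=(abs(t[...,0])<30)&(abs(t[...,1])<30)&(t[...,2]>lo)&(t[...,2]<hi)
        if m.sum()>5: print("  sock",lo,m.sum(),np.round(np.nanpercentile(t[m],[1,50,99],axis=0),1).tolist())
    # well
    u,v=(s["intrinsics"]@(s["world_to_cam"]@np.r_[p,1])[:3])[:2]/(s["world_to_cam"]@np.r_[p,1])[2]
    ims.append(f)
    if n=="wrist": continue
    x0,y0=int(u)-50,int(v)-50; ims[-1]=cv2.resize(f[y0:y0+100,x0:x0+100],(300,300),interpolation=cv2.INTER_CUBIC)
save("grip",np.hstack(ims[1:]))
```

```text
[ 0.808  0.686 -0.752  1.832  0.606  0.864  1.628] [ 0.48592768 -0.23353183  0.22247568] [[-0.956, -0.292, 0.005], [-0.292, 0.956, -0.001], [-0.004, -0.002, -1.0]] 4.05 [ 0.11630092 -0.39120358 -2.27059708] 0.17440784112088425
wrist 5674 [[-32.7, -8.1, -83.8], [10.5, 0.5, -30.7], [31.5, 14.8, -22.5]]
scene 174 [[-32.6, -15.8, -80.2], [17.7, 7.0, -22.2], [35.3, 85.8, -9.5]]
  sock 5 75 [[-7.0, -3.1, 6.0], [1.8, 5.0, 21.4], [7.7, 9.4, 34.8]]
  sock 40 248 [[-17.6, -8.5, 40.3], [4.6, 12.0, 51.9], [18.9, 21.4, 69.3]]
  sock 62 68 [[-15.4, -6.0, 62.3], [5.7, 15.5, 67.3], [18.4, 19.7, 74.7]]
side 248 [[3.0, -41.3, -85.4], [20.7, -7.7, -25.2], [35.3, 15.6, -4.7]]
  sock 5 91 [[-5.2, -9.7, 6.1], [3.2, -6.6, 22.6], [7.4, 1.4, 34.7]]
  sock 40 344 [[-17.0, -22.3, 40.9], [6.8, -12.4, 51.9], [19.8, 10.9, 69.7]]
  sock 62 94 [[-15.8, -22.0, 62.1], [9.4, -17.8, 67.9], [20.0, 2.4, 74.7]]
```

View pics/grip.png

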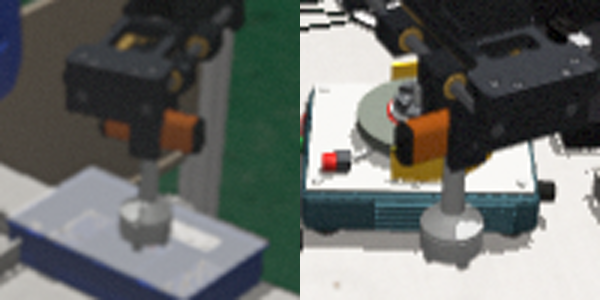

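The crops show the key held upright in the jaws, its dogs clear of the block, with the socket at scene crop (145,222) and side crop (450,235). Next I go to a point 110 mm in front of the nut, turned 43° clockwise, for a close measurement.

Call:
{"method": "move_arm", "body": {
  "motion": [
    [-38,34,0,0,0,9,0.9],
    [-76,68,0,0,0,18,0.9],
    [-114,102,0,0,0,26,0.9],
    [-152,134,0,0,0,34,0.9],
    [-186,164,0,0,0,43,0.9]
  ]
}}

```text
clock: 4.82
tool_pos: [0.6144, -0.0209, 0.2172]
eef_rot: [0.227, 0.974, -0.0, -0.001]
contact_force: [0.4, -0.6, -1.8]
opening: 0.174
finger_force: 50.0
```

Call:
{"method": "move_arm", "body": {
  "motion": [
    [0,0,0,0,0,0,0.9],
    [0,0,0,0,0,0,0.9]
  ]
}}

```text
clock: 5.08
tool_pos: [0.6134, -0.0232, 0.2174]
eef_rot: [0.225, 0.974, -0.001, -0.001]
contact_force: [-0.2, -0.3, -1.8]
opening: 0.175
finger_force: 50.0
```

```bash
cat > nut.py <<'E'
from h import *
from scipy.spatial.transform import Rotation as R
st=r.get_state();Rm=R.from_quat(st["eef_rot"]).as_matrix();p=st["tool_pos"];print(np.round(st["q"],3),p,np.round(Rm,3).tolist(),st["clock"],st["contact_force"])
for n in("wrist","scene","side"):
    s=snap(n);w=cloud(s);z=w[...,2];f=s["frame"];save("n_"+n,f);np.savez("n_"+n,**{k:np.array(v) for k,v in s.items()})
    d=w-np.array([.517,.026,0]);rr=np.hypot(d[...,0],d[...,1])
    for lo,hi,R0 in((.1,.108,.012),(.086,.096,.028)):
        m=(z>lo)&(z<hi)&(rr<R0)
        if m.sum()>5:
            c,rad=cv2.minEnclosingCircle((w[m][:,:2]*1e3).astype(np.float32)); print(n,lo,m.sum(),np.round(c,1),round(rad,1),np.round(np.median(w[m],0),4))
    m=(rr>.011)&(rr<.020);a=np.degrees(np.arctan2(d[...,1],d[...,0]))%90
    if n=="wrist":
        for k in range(0,90,6):
            q=m&(a>=k)&(a<k+6); print(k,q.sum(),round(np.nanmean(w[q][:,2])*1e3,1),end="; ")
E
python3 nut.py
```

```text
[ 0.238  0.735 -0.501  1.611  0.422  0.909  0.7  ] [ 0.61343404 -0.02318332  0.21739117] [[-0.899, 0.438, -0.003], [0.438, 0.899, -0.001], [0.002, -0.003, -1.0]] 5.075 [-0.18362157 -0.34148421 -1.80323486]
wrist 0.1 211 [516.9  26.2] 5.4 [0.5173 0.0262 0.1031]
wrist 0.086 1444 [517.3  26.4] 21.0 [0.5166 0.0259 0.0918]
0 147 91.0; 6 143 91.7; 12 140 91.9; 18 141 92.0; 24 142 91.9; 30 144 91.7; 36 149 91.2; 42 136 89.2; 48 135 85.7; 54 131 85.0; 60 124 84.9; 66 136 85.0; 72 130 85.0; 78 128 85.3; 84 145 88.8; scene 0.1 16 [514.3  27.9] 5.3 [0.5148 0.0273 0.1033]
scene 0.086 155 [516.4  27.3] 22.8 [0.5128 0.0292 0.0906]
side 0.1 7 [518.2  26.6] 5.1 [0.5173 0.0234 0.1012]
side 0.086 101 [515.8  22.1] 21.8 [0.5169 0.0203 0.0903]
```

View pics/n_wrist.png

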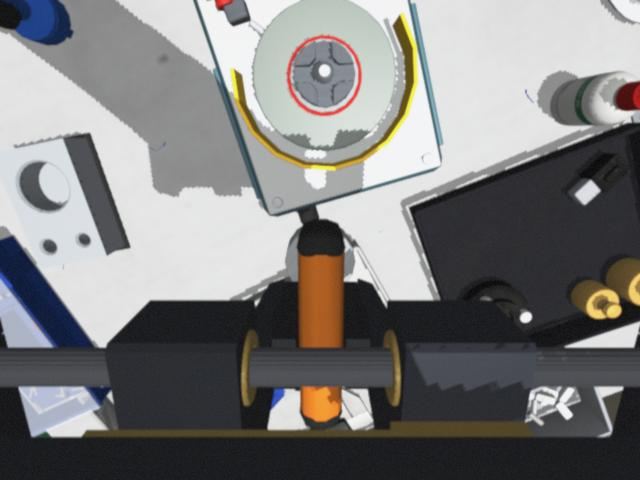

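The close view shows the nut with its spindle tip at (324,71), the orange handle in the jaws at (320,320), and the empty well at (45,187). Depth gives the slot centres at about 64° mod 90, which the key's dogs already match. I'll move over the spindle.

Call:
{"method": "move_arm", "body": {
  "motion": [
    [40,1,0,0,0,0,0.9],
    [80,2,0,0,0,0,0.9],
    [108,2,0,0,0,0,0.9],
    [108,2,0,0,0,0,0.9],
    [108,2,0,0,0,0,0.9]
  ],
  "newtons": 60
}}

```text
clock: 5.85
tool_pos: [0.5194, 0.0254, 0.2189]
eef_rot: [0.226, 0.974, -0.0, 0.001]
contact_force: [0.6, 0.3, -1.4]
opening: 0.18
finger_force: 60.0
```

Run:
```python
from h import *
from scipy.spatial.transform import Rotation as R
st=r.get_state();Rm=R.from_quat(st["eef_rot"]).as_matrix();p=st["tool_pos"];print(p,np.round(Rm,3).tolist(),st["clock"],st["contact_force"])
d=(np.array([.5169,.0261,0])-p)@Rm*1e3;print("off tool xy",d[:2])
# well from previous wrist picture
s=dict(np.load("n_wrist.npz"));w=cloud(s);z=w[...,2]
m=(abs(z-.036)<.003)&(w[...,0]>.42)&(w[...,0]<.6)&(w[...,1]<-.17)&(w[...,1]>-.33)
pts=w[m][:,:2]; print("block",cv2.minAreaRect((pts*1e3).astype(np.float32)))
q=(z<.034)&(np.hypot(w[...,0]-.4845,w[...,1]+.234)<.035)
# rim: top points nearest; largest empty circle
g=np.stack(np.meshgrid(np.arange(.470,.500,.0005),np.arange(-.25,-.218,.0005)),-1).reshape(-1,2)
from scipy.spatial import cKDTree
D=cKDTree(pts).query(g)[0];i=D.argmax();print("well",g[i],D[i],g[D>D[i]-.0007].mean(0))
ims=[]
for n in("scene","side"):
    s=snap(n);f=s["frame"];c=s["world_to_cam"]@np.array([.517,.026,.12,1]);u,v=(s["intrinsics"]@c[:3])[:2]/c[2]
    x0,y0=int(u)-40,int(v)-40;ims.append(cv2.resize(f[y0:y0+80,x0:x0+80],(400,400),interpolation=2))
save("over",np.hstack(ims))
```

```text
[0.51935649 0.0254012  0.21893905] [[-0.898, 0.44, 0.001], [0.44, 0.898, -0.0], [-0.001, 0.0, -1.0]] 5.85 [ 0.60781784  0.33455302 -1.4063515 ]
off tool xy [ 2.82875325 -0.50287758]
block ((526.95654296875, -263.3323974609375), (104.12084197998047, 167.79165649414062), 75.34356689453125)
well [ 0.486 -0.233] 0.02078910486724262 [ 0.48547059 -0.23311765]
```

View pics/over.png

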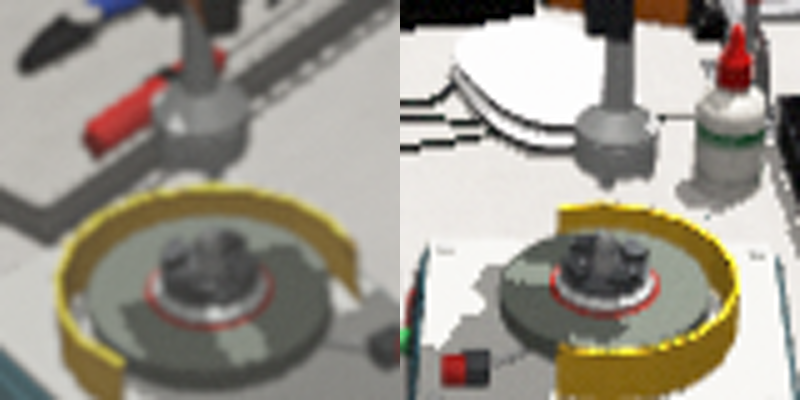

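The crops show the socket above the nut, roughly concentric in both views (scene (200,130) over (210,260), side (615,140) over (608,260)).

Call:
{"method": "move_arm", "body": {
  "motion": [
    [2,0,10,0,0,0,0.9],
    [2,0,20,0,0,0,0.9],
    [2,0,30,0,0,0,0.9],
    [2,0,30,0,0,0,0.9],
    [2,0,30,0,0,0,0.9]
  ]
}}

```text
clock: 6.58
tool_pos: [0.5168, 0.0277, 0.1887]
eef_rot: [0.225, 0.974, 0.0, 0.0]
contact_force: [-0.3, 0.5, -2.3]
opening: 0.176
finger_force: 60.0
```

```bash
cat > off.py <<'E'
from h import *
import sys
from scipy.spatial.transform import Rotation as R
st=r.get_state();Rm=R.from_quat(st["eef_rot"]).as_matrix();p=st["tool_pos"]
t=np.array([float(a) for a in sys.argv[1:3]]+[0])
print(np.round(p*1e3,1),"dogs z",round(p[2]*1e3-78.7,1),"off xy",np.round(((t-p)@Rm*1e3)[:2],1),"tilt/x-ang",np.round(Rm[:,2],3),round(np.degrees(np.arctan2(Rm[1,0],Rm[0,0])),1),"F",np.round(st["contact_force"],1),np.round(st["moment"],2),"q7",round(st["q"][6],2),st["clock"])
E
for i in 1 2 3; do python3 off.py .5169 .0261; done
```

```text
[516.8  27.7 188.7] dogs z 110.0 off xy [-0.8 -1.4] tilt/x-ang [ 0.  0. -1.] 154.0 F [-0.3  0.5 -2.3] [ 0.09 -0.06 -0.02] q7 0.51 6.575
[516.8  27.7 188.7] dogs z 110.0 off xy [-0.8 -1.4] tilt/x-ang [ 0.  0. -1.] 154.0 F [-0.3  0.5 -2.3] [ 0.09 -0.06 -0.02] q7 0.51 6.575
[516.8  27.7 188.7] dogs z 110.0 off xy [-0.8 -1.4] tilt/x-ang [ 0.  0. -1.] 154.0 F [-0.3  0.5 -2.3] [ 0.09 -0.06 -0.02] q7 0.51 6.575
```

Call:
{"method": "move_arm", "body": {
  "motion": [
    [-0.5,-1,0,0,0,0,0.9],
    [-0.5,-1,4,0,0,0,0.9],
    [-0.5,-1,8,0,0,0,0.9],
    [-0.5,-1,12,0,0,0,0.9],
    [-0.5,-1,12,0,0,0,0.9]
  ]
}}

```text
clock: 7.2
tool_pos: [0.5164, 0.0264, 0.1763]
eef_rot: [0.225, 0.974, -0.0, -0.0]
contact_force: [0.0, -0.1, -2.6]
opening: 0.174
finger_force: 60.0
```

```bash
python3 off.py .5169 .0261
```

```text
[516.4  26.4 176.3] dogs z 97.6 off xy [-0.7  0.1] tilt/x-ang [-0.001 -0.    -1.   ] 154.0 F [ 0.  -0.1 -2.6] [ 0.1  -0.04  0.01] q7 0.49 7.2
```

Over the spindle with no contact. Now I feel down slowly.

Call:
{"method": "move_arm", "body": {
  "motion": [
    [0,0,2,0,0,0,0.9],
    [0,0,4,0,0,0,0.9],
    [0,0,6,0,0,0,0.9],
    [0,0,6.5,0,0,0,0.9],
    [0,0,7,0,0,0,0.9]
  ]
}}

```text
clock: 7.82
tool_pos: [0.5167, 0.0264, 0.1697]
eef_rot: [0.225, 0.974, 0.0, 0.0]
contact_force: [0.0, -0.4, -2.4]
opening: 0.173
finger_force: 60.0
```

```bash
python3 off.py .5169 .0261
```

```text
[516.7  26.4 169.7] dogs z 91.0 off xy [-0.3 -0.2] tilt/x-ang [ 0.  0. -1.] 154.0 F [ 0.  -0.4 -2.4] [ 0.06 -0.01  0.01] q7 0.48 7.825
```

Call:
{"method": "move_arm", "body": {
  "motion": [
    [0,0,0.7,0,0,0,0.9],
    [0,0,1.4,0,0,0,0.9],
    [0,0,2,0,0,0,0.9],
    [0,0,2.6,0,0,0,0.9],
    [0,0,3,0,0,0,0.9]
  ]
}}

```text
clock: 8.45
tool_pos: [0.5166, 0.0264, 0.1667]
eef_rot: [0.225, 0.974, 0.0, 0.0]
contact_force: [-0.1, -0.9, -1.8]
opening: 0.173
finger_force: 60.0
```

```bash
python3 off.py .5169 .0261
```

```text
[516.6  26.4 166.7] dogs z 88.0 off xy [-0.4 -0.1] tilt/x-ang [ 0. -0. -1.] 154.0 F [-0.1 -0.9 -1.8] [ 0.07 -0.04 -0.06] q7 0.48 8.45
```

Call:
{"method": "move_arm", "body": {
  "motion": [
    [0,0,0.6,0,0,0,0.9],
    [0,0,1.2,0,0,0,0.9],
    [0,0,1.7,0,0,0,0.9],
    [0,0,2.1,0,0,0,0.9],
    [0,0,2.1,0,0,0,0.9]
  ]
}}

```text
clock: 9.07
tool_pos: [0.5167, 0.0264, 0.1647]
eef_rot: [0.225, 0.974, 0.0, 0.0]
contact_force: [0.7, -0.1, -1.0]
opening: 0.175
finger_force: 60.0
```

```bash
python3 off.py .5169 .0261
```

```text
[516.7  26.4 164.7] dogs z 86.0 off xy [-0.3 -0.2] tilt/x-ang [ 0.  0. -1.] 154.0 F [ 0.7 -0.1 -1. ] [ 0.02 -0.1  -0.02] q7 0.48 9.075
```

Call:
{"method": "move_arm", "body": {
  "motion": [
    [0,0,0.4,0,0,0,0.9],
    [0,0,0.8,0,0,0,0.9],
    [0,0,0.8,0,0,0,0.9]
  ]
}}

```text
clock: 9.45
tool_pos: [0.5168, 0.0264, 0.1644]
eef_rot: [0.225, 0.974, -0.0, 0.0]
contact_force: [-0.4, -0.0, 4.6]
opening: 0.17
finger_force: 60.0
```

```bash
python3 off.py .5169 .0261
```

```text
[516.8  26.4 164.4] dogs z 85.7 off xy [-0.  -0.3] tilt/x-ang [ 0.001 -0.    -1.   ] 154.0 F [-0.4 -0.   4.6] [-0.01  0.23 -0.07] q7 0.48 9.45
```

Home at 85.7 mm with about a 7 N push. Turning clockwise (tool +z), rising with the thread.

Call:
{"method": "move_arm", "body": {
  "motion": [
    [0,0,0,0,0,7,0.9],
    [0,0,-0.1,0,0,14,0.9],
    [0,0,-0.3,0,0,21,0.9],
    [0,0,-0.5,0,0,28,0.9],
    [0,0,-0.6,0,0,35,0.9]
  ]
}}

```text
clock: 10.07
tool_pos: [0.5174, 0.027, 0.1651]
eef_rot: [0.509, 0.861, 0.001, 0.001]
contact_force: [-0.6, 0.3, 3.9]
opening: 0.176
finger_force: 60.0
```

```bash
python3 off.py .5169 .0261
```

```text
[517.4  27.  165.1] dogs z 86.4 off xy [-0.4 -1.3] tilt/x-ang [ 0.002  0.001 -1.   ] 118.8 F [-0.6  0.3  3.9] [0.07 0.09 0.3 ] q7 0.04 10.075
```

Call:
{"method": "move_arm", "body": {
  "motion": [
    [0,-0.5,-0.2,0,0,9,0.9],
    [0,-0.5,-0.4,0,0,18,0.9],
    [0,-0.5,-0.6,0,0,27,0.9],
    [0,-0.5,-0.8,0,0,36,0.9],
    [0,-0.5,-1.0,0,0,45,0.9]
  ]
}}

```text
clock: 10.7
tool_pos: [0.5179, 0.0268, 0.1661]
eef_rot: [0.8, 0.6, 0.002, 0.001]
contact_force: [1.1, -0.4, 1.8]
opening: 0.175
finger_force: 60.0
```

```bash
python3 off.py .5169 .0261
```

```text
[517.9  26.8 166.1] dogs z 87.4 off xy [-1.2 -1.3] tilt/x-ang [ 0.004  0.001 -1.   ] 73.8 F [ 1.1 -0.4  1.8] [-0.   -0.3   0.29] q7 -0.48 10.7
```

Call:
{"method": "move_arm", "body": {
  "motion": [
    [-0.5,-0.5,-0.2,0,0,9,0.9],
    [-0.5,-0.5,-0.4,0,0,18,0.9],
    [-0.5,-0.5,-0.6,0,0,27,0.9],
    [-0.5,-0.5,-0.8,0,0,36,0.9],
    [-0.5,-0.5,-1.0,0,0,45,0.9]
  ]
}}

```text
clock: 11.32
tool_pos: [0.518, 0.0262, 0.1672]
eef_rot: [0.969, 0.249, 0.003, 0.001]
contact_force: [2.9, -0.9, 0.8]
opening: 0.173
finger_force: 60.0
```

```bash
python3 off.py .5169 .0261
```

```text
[518.   26.2 167.2] dogs z 88.5 off xy [-1.8 -0.9] tilt/x-ang [ 0.005  0.    -1.   ] 28.8 F [ 2.9 -0.9  0.8] [-0.12 -0.45  0.28] q7 -0.99 11.325
```

Call:
{"method": "move_arm", "body": {
  "motion": [
    [-0.5,-0.3,-0.2,0,0,8,0.9],
    [-0.7,-0.5,-0.4,0,0,17,0.9],
    [-0.7,-0.5,-0.4,0,0,17,0.9]
  ]
}}

```text
clock: 11.7
tool_pos: [0.5173, 0.0259, 0.1676]
eef_rot: [0.994, 0.105, 0.003, 0.001]
contact_force: [4.0, -1.7, 3.2]
opening: 0.176
finger_force: 60.0
```

```bash
python3 off.py .5169 .0261
python3 - <<'E'
from h import *
for n in("scene","side"):
    s=snap(n);w=cloud(s);d=w-np.array([.517,.026,0]);rr=np.hypot(d[...,0],d[...,1]);z=w[...,2]
    for a,b in((.0222,.0242),(.027,.034)):
        m=(rr>a)&(rr<b)&(z>.07)&(z<.09);print(n,a,m.sum(),np.round(np.nanpercentile(z[m],[10,50,75,90])*1e3,1))
        o=dict(np.load(n+".npz"));w0=cloud(o);d0=w0-np.array([.517,.026,0]);m=(np.hypot(d0[...,0],d0[...,1])>a)&(np.hypot(d0[...,0],d0[...,1])<b)&(w0[...,2]>.07)&(w0[...,2]<.09);print(" before",m.sum(),np.round(np.nanpercentile(w0[...,2][m],[10,50,75,90])*1e3,1))
E
```

```text
[517.3  25.9 167.6] dogs z 88.9 off xy [-1.3 -0.6] tilt/x-ang [ 0.006 -0.001 -1.   ] 12.1 F [ 4.  -1.7  3.2] [-0.17 -0.91  0.1 ] q7 -1.18 11.7
scene 0.0222 52 [73.4 79.1 82.  85.5]
 before 49 [73.9 78.2 81.1 85.3]
scene 0.027 147 [72.1 74.5 75.5 76.7]
 before 156 [72.2 74.2 75.5 76.5]
side 0.0222 50 [73.6 80.1 83.7 85.9]
 before 54 [73.2 78.9 83.1 85.5]
side 0.027 104 [71.6 73.5 74.1 75.1]
 before 94 [71.4 72.9 73.8 74.9]
```

The thread rise by TCP is about 3.2 mm. I'll ease the torque, lift off and return to the viewing pose to check the nut.

Call:
{"method": "move_arm", "body": {
  "motion": [
    [-0.5,0,0,0,0,-5,0.9],
    [-0.5,0,-6,0,0,-5,0.9],
    [-0.5,0,-12,0,0,-5,0.9],
    [-0.5,0,-30,0,0,-5,0.9],
    [-0.5,0,-53,0,0,-5,0.9]
  ]
}}

```text
clock: 12.42
tool_pos: [0.5111, 0.0258, 0.2195]
eef_rot: [0.989, 0.147, -0.003, -0.0]
contact_force: [-0.1, -0.1, -1.1]
opening: 0.175
finger_force: 60.0
```

```bash
python3 off.py .614 -.022
```

```text
[511.1  25.8 219.5] dogs z 140.8 off xy [86.  76.1] tilt/x-ang [-0.007 -0.    -1.   ] 16.9 F [-0.1 -0.1 -1.1] [ 0.09  0.04 -0.02] q7 -1.15 12.425
```

Call:
{"method": "move_arm", "body": {
  "motion": [
    [17,15,0,0,0,-10,0.9],
    [34,30,0,0,0,-20,0.9],
    [51,45,0,0,0,-30,0.9],
    [68,60,0,0,0,-40,0.9],
    [86,76,0,0,0,-50,0.9]
  ]
}}

```text
clock: 13.05
tool_pos: [0.6164, -0.0221, 0.219]
eef_rot: [0.832, 0.554, -0.003, -0.002]
contact_force: [-0.4, 0.1, -2.4]
opening: 0.18
finger_force: 60.0
```

Call:
{"method": "move_arm", "body": {
  "motion": [
    [0,0,0,0,0,-10,0.9],
    [0,0,0,0,0,-20,0.9],
    [0,0,0,0,0,-30,0.9],
    [0,0,0,0,0,-40,0.9],
    [0,0,0,0,0,-50,0.9]
  ]
}}

```text
clock: 13.68
tool_pos: [0.6159, -0.0222, 0.2189]
eef_rot: [0.52, 0.854, -0.002, -0.002]
contact_force: [0.1, 0.9, -2.1]
opening: 0.176
finger_force: 60.0
```

Call:
{"method": "move_arm", "body": {
  "motion": [
    [0,0,0,0,0,-10,0.9],
    [0,0,0,0,0,-20,0.9],
    [0,0,0,0,0,-30,0.9],
    [0,0,0,0,0,-37,0.9],
    [0,0,0,0,0,-37,0.9]
  ]
}}

```text
clock: 14.3
tool_pos: [0.6165, -0.0224, 0.2189]
eef_rot: [0.226, 0.974, -0.001, -0.002]
contact_force: [-0.0, -0.9, -1.6]
opening: 0.17
finger_force: 60.0
```

```bash
python3 off.py .4847 -.2337; cp n_wrist.npz n0.npz; python3 nut.py
python3 - <<'E'
from h import *
for n in("n0","n_wrist"):
    w=cloud(dict(np.load(n+".npz")));d=w-np.array([.517,.0262,0]);rr=np.hypot(d[...,0],d[...,1]);z=w[...,2]
    for a,b in((0,.003),(.012,.019),(.0222,.0243),(.03,.045)):
        m=(rr>=a)&(rr<b); print(n,a,m.sum(),np.round(np.nanpercentile(z[m],[10,50,75,90])*1e3,1))
s=dict(np.load("n_wrist.npz"));w=cloud(s);z=w[...,2]
m=(abs(z-.036)<.003)&(np.hypot(w[...,0]-.485,w[...,1]+.234)<.05);c,sv=w[m],0
pts=c[:,:2];pp=s["frame"][m]
g=np.stack(np.meshgrid(np.arange(.470,.500,.0005),np.arange(-.25,-.218,.0005)),-1).reshape(-1,2)
from scipy.spatial import cKDTree
D=cKDTree(pts).query(g)[0];i=D.argmax();print("well",g[i],D[i],g[D>D[i]-.0007].mean(0))
E
```

```text
[616.5 -22.4 218.9] dogs z 140.2 off xy [  24.6 -247.1] tilt/x-ang [-0.005 -0.001 -1.   ] 153.9 F [-0.  -0.9 -1.6] [ 0.05 -0.04 -0.04] q7 0.75 14.3
[ 0.198  0.727 -0.431  1.6    0.362  0.9    0.75 ] [ 0.61651064 -0.02238029  0.21893354] [[-0.898, 0.44, -0.005], [0.44, 0.898, -0.001], [0.004, -0.003, -1.0]] 14.3 [-0.01343925 -0.93090388 -1.56773782]
wrist 0.1 212 [517.   26.6] 5.7 [0.5174 0.0262 0.1031]
wrist 0.086 2853 [516.9  26.4] 21.5 [0.517  0.0264 0.0889]
0 132 89.1; 6 135 88.2; 12 134 88.1; 18 138 88.2; 24 127 88.2; 30 136 88.3; 36 141 91.5; 42 145 94.0; 48 148 94.8; 54 144 95.1; 60 144 95.0; 66 148 94.9; 72 144 94.8; 78 154 94.3; 84 138 92.7; scene 0.1 17 [515.8  25.3] 6.1 [0.5147 0.0276 0.1027]
scene 0.086 196 [514.   25.4] 23.4 [0.5121 0.0292 0.091 ]
side 0.1 9 [515.5  25.5] 5.6 [0.5173 0.0231 0.1019]
side 0.086 134 [515.6  23.8] 22.6 [0.5166 0.018  0.0911]
n0 0 74 [103.  104.  104.6 104.8]
n0 0.012 1601 [84.4 90.9 92.1 92.6]
n0 0.0222 537 [77.1 78.3 78.9 79.3]
n0 0.03 7335 [73.1 74.  74.5 75. ]
n_wrist 0 75 [103.  104.1 104.5 105.1]
n_wrist 0.012 1634 [87.5 94.  95.1 95.7]
n_wrist 0.0222 543 [80.1 81.3 81.9 82.5]
n_wrist 0.03 7307 [73.  74.  74.5 75. ]
well [ 0.485  -0.2335] 0.020960814352006748 [ 0.48507143 -0.23346429]
```

View pics/n_wrist.png

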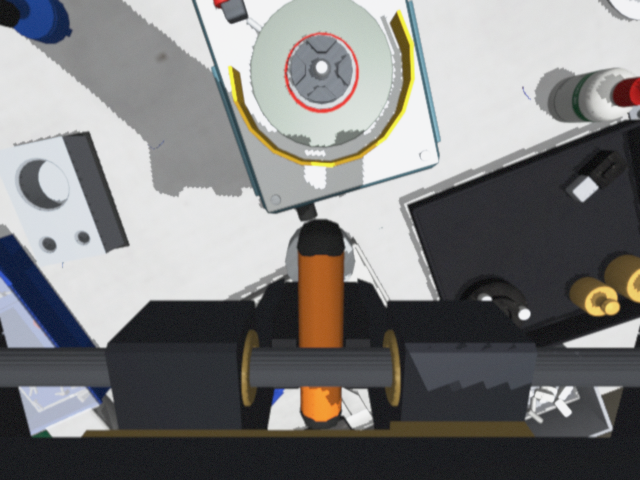

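The flange went from 78.3 to 81.3 mm, a rise of 3.0 mm, and the nut at (321,68) has visibly turned. The well is clear at (45,185). I'll return the key.

Call:
{"method": "move_arm", "body": {
  "motion": [
    [5,-50,0,0,0,0,0.9],
    [10,-100,0,0,0,0,0.9],
    [15,-150,0,0,0,0,0.9],
    [20,-200,0,0,0,0,0.9],
    [24.5,-247,0,0,0,0,0.9]
  ]
}}

```text
clock: 15.08
tool_pos: [0.4869, -0.2345, 0.2199]
eef_rot: [0.226, 0.974, -0.0, -0.0]
contact_force: [-0.3, -0.2, -1.9]
opening: 0.175
finger_force: 60.0
```

Call:
{"method": "move_arm", "body": {
  "motion": [
    [0,0,20,0,0,0,0.9],
    [0,0,40,0,0,0,0.9],
    [0,0,60,0,0,0,0.9],
    [0,0,80,0,0,0,0.9],
    [0,0,80,0,0,0,0.9]
  ]
}}

```text
clock: 15.7
tool_pos: [0.4872, -0.2326, 0.1388]
eef_rot: [0.225, 0.974, -0.0, -0.002]
contact_force: [0.1, 0.1, -2.0]
opening: 0.175
finger_force: 60.0
```

```bash
python3 off.py .4848 -.2336
```

```text
[ 487.2 -232.6  138.8] dogs z 60.1 off xy [ 1.2 -1.7] tilt/x-ang [-0.003  0.001 -1.   ] 153.9 F [ 0.1  0.1 -2. ] [ 0.12 -0.04 -0.03] q7 1.01 15.7
```

Call:
{"method": "move_arm", "body": {
  "motion": [
    [1.7,-1.9,0,0,0,0,0.9],
    [1.7,-1.9,8,0,0,0,0.9],
    [1.7,-1.9,16,0,0,0,0.9],
    [1.7,-1.9,24,0,0,0,0.9],
    [1.7,-1.9,32,0,0,0,0.9]
  ]
}}

```text
clock: 16.32
tool_pos: [0.4859, -0.2339, 0.1072]
eef_rot: [0.225, 0.974, 0.0, -0.0]
contact_force: [0.0, 0.5, -1.5]
opening: 0.175
finger_force: 60.0
```

```bash
python3 off.py .4848 -.2336
```

```text
[ 485.9 -233.9  107.2] dogs z 28.5 off xy [ 1.1 -0.2] tilt/x-ang [-0.  0. -1.] 154.0 F [ 0.   0.5 -1.5] [ 0.05 -0.08 -0.05] q7 0.97 16.325
```

Already in the well without contact. I go on to the floor.

Call:
{"method": "move_arm", "body": {
  "motion": [
    [0.6,0,6,0,0,0,0.9],
    [0.6,0,12,0,0,0,0.9],
    [0.6,0,16,0,0,0,0.9],
    [0.6,0,18,0,0,0,0.9],
    [0.6,0,18.5,0,0,0,0.9]
  ]
}}

```text
clock: 16.95
tool_pos: [0.4855, -0.2337, 0.0893]
eef_rot: [0.225, 0.974, 0.0, 0.0]
contact_force: [0.6, 0.6, -3.2]
opening: 0.178
finger_force: 60.0
```

```bash
python3 off.py .4848 -.2336
```

```text
[ 485.5 -233.7   89.3] dogs z 10.6 off xy [ 0.7 -0.2] tilt/x-ang [ 0. -0. -1.] 154.0 F [ 0.6  0.6 -3.2] [ 0.09 -0.03 -0.04] q7 0.96 16.95
```

Call:
{"method": "move_arm", "body": {
  "motion": [
    [0.3,0,0.4,0,0,0,0.9],
    [0.3,0,0.8,0,0,0,0.9],
    [0.3,0,0.8,0,0,0,0.9]
  ]
}}

```text
clock: 17.32
tool_pos: [0.4853, -0.2336, 0.0887]
eef_rot: [0.225, 0.974, -0.0, 0.0]
contact_force: [-0.3, 0.5, -1.2]
opening: 0.174
finger_force: 60.0
```

Call:
{"method": "move_arm", "body": {
  "motion": [
    [0,0,0,0,0,0,0.75],
    [0,0,0,0,0,0,0.5],
    [0,0,0,0,0,0,0.3],
    [0,0,0,0,0,0,0.3],
    [0,0,0,0,0,0,0.3]
  ]
}}

```text
clock: 17.95
tool_pos: [0.4852, -0.2335, 0.0885]
eef_rot: [0.225, 0.974, 0.0, 0.0]
contact_force: [0.3, -0.1, 0.3]
opening: 0.682
finger_force: 0.0
```

Call:
{"method": "move_arm", "body": {
  "motion": [
    [0,0,0,0,0,0,0.2],
    [0,0,-10,0,0,0,0.2],
    [0,0,-40,0,0,0,0.2],
    [0,0,-80,0,0,0,0.2],
    [0,0,-130,0,0,0,0.2]
  ]
}}

```text
clock: 18.58
tool_pos: [0.4845, -0.2334, 0.2199]
eef_rot: [0.225, 0.974, 0.0, -0.001]
contact_force: [1.4, -0.4, 0.0]
opening: 0.799
finger_force: 0.0
```

Call:
{"method": "move_arm", "body": {
  "motion": [
    [-20,0,0,0,0,0,0.2],
    [-50,0,0,0,0,0,0.2],
    [-50,0,0,0,0,0,0.2]
  ]
}}

```text
clock: 18.95
tool_pos: [0.5315, -0.2561, 0.2192]
eef_rot: [0.226, 0.974, 0.0, 0.001]
contact_force: [0.3, 0.2, 0.8]
opening: 0.796
finger_force: 0.0
```

```bash
python3 off.py .4848 -.2336
python3 - <<'E'
from h import *
ims=[]
for n in("wrist","scene","side"):
    s=snap(n);w=cloud(s);f=s["frame"];hsv=cv2.cvtColor(f,cv2.COLOR_RGB2HSV);z=w[...,2]
    m=(np.hypot(w[...,0]-.485,w[...,1]+.234)<.05)&(z>.1)&(z<.14)&(hsv[...,0]<20)&(hsv[...,1]>120);t=m&(z>.114)
    print(n,m.sum(),np.round(np.nanpercentile(z[t],[10,50,90])*1e3,1),cv2.minAreaRect((w[t][:,:2]*1e3).astype(np.float32)))
    if n!="wrist":
        c=s["world_to_cam"]@np.array([.5,-.15,.07,1]);u,v=(s["intrinsics"]@c[:3])[:2]/c[2];x0,y0=int(u)-80,int(v)-90
        ims.append(cv2.resize(f[y0:y0+180,x0:x0+160],(400,450),interpolation=2))
    if n=="wrist":
        d=w-np.array([.517,.0262,0]);rr=np.hypot(d[...,0],d[...,1]);q=(rr>.0222)&(rr<.0243);print(q.sum())
save("end",np.hstack(ims))
E
```

```text
[ 531.5 -256.1  219.2] dogs z 140.5 off xy [52.4 -0.5] tilt/x-ang [ 0.002 -0.    -1.   ] 153.9 F [0.3 0.2 0.8] [ 0.07 -0.03  0.01] q7 1.12 18.95
wrist 2333 [117.1 119.3 120.5] ((485.271728515625, -234.07737731933594), (15.33243465423584, 66.4605941772461), 63.43312072753906)
38
scene 155 [116.1 118.4 120.9] ((485.964599609375, -232.73907470703125), (14.427340507507324, 69.3624038696289), 65.94219207763672)
side 392 [115.1 118.  119.8] ((484.85968017578125, -237.4879150390625), (16.971271514892578, 66.85590362548828), 64.66654205322266)
```

View pics/end.png

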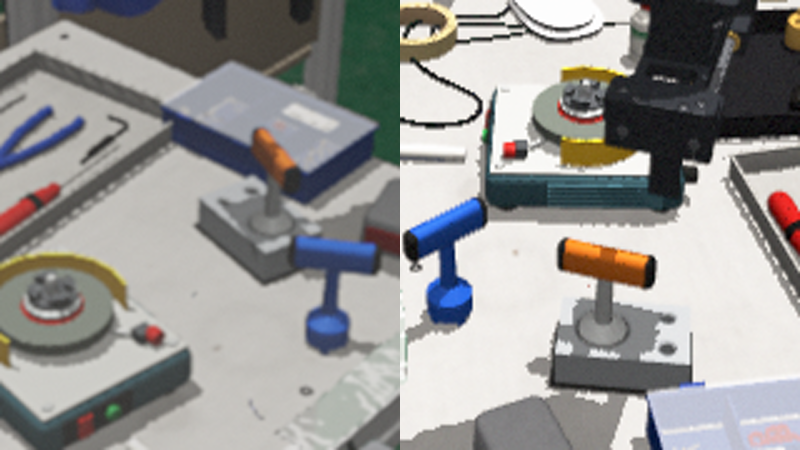

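The key stands upright and fully down in its well, at scene crop (275,170) and side crop (605,290), with its top at about 119 mm as at the start. The flange stays raised, and nothing else was disturbed.

```bash
python3 -c "
from plant import finish_job
print(finish_job())"
```

```text
the job is handed in; nothing more can be done
None
```

The flange is raised 3.0 mm by camera measurement, the key stands upright and fully down in its well, the glasses, glue bottle and scanner were not touched, and the job was handed in at about 19 s.

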